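# Load the parts-wash pot, close it and take off the splash lid alone

### The job

Sort the two stray parts on the right-hand bench into the divided wash pot, each into the half that already holds one of its kind. Then carry the lid pair (white splash lid with the strainer hooked under it) over by its grip bar and lower it into the pot so that the strainer's orange tabs drop fully into the notches, turn the splash lid about 45 degrees anticlockwise to unhook it, and lift it off alone, leaving the strainer seated level over the parts. Finish still holding the splash lid level, at least a hand's width (10 cm) above the strainer, so that solvent can be poured in; leave the other things on the benches where they are.

Things in the scene. Friction and masses are not known exactly. Their poses are not given: they have to be found in the camera images.
- wash_pot: Round steel wash pot on a black rubber foot, fixed to the desk; origin: centre of its underside, z up. 133 mm across the mouth, rim 52 mm high. A 1.6 mm divider along the pot's x axis, its top at z = 27 mm, makes two half-round compartments (the +y half and the -y half) of inner radius 52 mm, floor at z = 5 mm.
- pot_seat (a point): Centre of the ledge inside the pot that carries the strainer: on the pot's axis at z = 36 mm, axes as the pot's. Above the ledge the mouth widens from radius 60 mm to 63.5 mm at the rim.
- pot_notch (a point): Foot of the notch at the pot's +x side (64 mm from the axis, at ledge height). There is an equal notch at -x. Both go through the wall, 26 mm wide, open at the top; either takes either tab.
- strainer: Steel-mesh strainer (inner lid) in a black frame, 114 mm across, 4 mm thick, 110 g; origin: centre of its underside. It has no handle; two bridges on its top hook the lid's cross arm. At the start it lies flat on the blue mat, hooked under the splash lid. Seated, its origin is at point pot_seat. Hanging from the lid it can shift about 2 mm and turn about 0.04 rad.
- strainer_tab (a point): The orange tab at the strainer's +x (64 mm from the centre, at its underside); an equal one at -x. Each is 14 mm wide and 4 mm thick and reaches 71 mm from the centre, 3 mm past the edge of the splash lid. With the tabs in the notches the strainer can turn only some 0.1 rad.
- splash_lid: White round splash lid (outer lid), plate 136 mm across from z = 14 to 18 mm, 180 g. Origin: centre of the lower edge of the skirt under the plate; it rests on the strainer's top, 4 mm above the strainer's origin. Hooked, its x axis is parallel to the strainer's within 0.04 rad. Lifted, it rises 3.5 mm and then carries the strainer along.
- lid_bar (a point): Middle of the black grip bar on the splash lid: bar along the lid's x axis, 60 mm long, 12 mm wide, from 18 to 46 mm above the lid's origin; this point is at 32 mm. Axes as the lid's.
- lid_arm (a point): One end of the cross arm under the lid (along the lid's x), which sits in the strainer's bridges. With the lid resting on the seated strainer, turning it anticlockwise seen from above frees it: free from about 35 to 120 degrees past hooked. Clockwise it is blocked. While the strainer hangs from the lid, lips stop it from turning free.
- heatsink_stray: Stray aluminium heatsink with fins, 28 (x) x 16 (y) x 12 mm, lying fins up on the right-hand bench; origin: centre of its underside. 15 g.
- standoff_stray: Stray brass hex standoff lying on the right-hand bench, 10 mm across flats, hex 26 mm long plus a thin 7 mm stud at its +x end, 33 mm in all along x; origin: on its underside at mid length. 18 g.
- heatsink_home: Aluminium heatsink like the stray one, already lying in one half of the pot, near the pot's +x end; it marks the heatsink half.
- standoff_home: Brass standoff like the stray one, already lying in the other half of the pot, near the pot's +x end; it marks the standoff half.
- lamp_head (a point): Middle of the black shade of the lamp that stands at the far right, beside where the arm starts: 150 mm across, 70 mm high, fixed. An obstacle for the arm, not part of the job.
- loupe: Bystander: black eye loupe, 35 x 35 x 34 mm; origin: centre of its underside.
- spudger: Bystander: black spudger, 8 x 150 x 8 mm, on the blue mat; origin: centre of its underside.
- screwdriver_red: Bystander: red screwdriver, 12 x 160 x 11 mm; origin: centre of its underside.
- parts_pot: Bystander: small round pot with a ribbed lid, 44 mm across, 32 mm high; origin: centre of its underside.
- tape_black: Bystander: roll of black tape, 70 mm across, 18 mm high, on the right-hand bench; origin: centre of its underside.
- flush_cutters: Bystander: red-handled flush cutters, 53 x 135 x 12 mm, on the right-hand bench; origin: centre of its underside.

How it is judged:
On the way, in this order (a step that is already met when the one before it is completed fails the run):
1. each stray part lies in the half of the pot that holds its kind, let go ((y of each of heatsink_stray, heatsink_home in the frame of wash_pot above 0.003 m or y of each of heatsink_stray, heatsink_home in the frame of wash_pot below -0.003 m) and horizontal distance between each of heatsink_stray, heatsink_home, standoff_stray, standoff_home and wash_pot below 0.05 m and z of each of heatsink_stray, heatsink_home, standoff_stray, standoff_home in the frame of wash_pot below 0.03 m and (y of each of standoff_stray, standoff_home in the frame of wash_pot above 0.003 m or y of each of standoff_stray, standoff_home in the frame of wash_pot below -0.003 m) and contact force between the fingers and heatsink_stray below 0.1 N and contact force between the fingers and standoff_stray below 0.1 N), for 0.2 s.
2. the lid pair, still hooked, is lowered into the pot: strainer seated on the ledge, tabs in the notches (horizontal distance between strainer and wash_pot below 0.006 m and z of strainer in the frame of wash_pot between 0.033 and 0.0385 m and angle between strainer's own z axis and vertical below 0.05 rad and angle between the x axis of strainer and the x axis of wash_pot, either way round below 0.15 rad and angle between the x axis of splash_lid and the x axis of strainer, either way round below 0.2 rad and z of splash_lid in the frame of strainer below 0.0065 m and horizontal distance between splash_lid and strainer below 0.006 m), for 0.1 s.
3. the splash lid is off: it is held clear above the strainer, which stays seated (horizontal distance between strainer and wash_pot below 0.006 m and z of strainer in the frame of wash_pot between 0.033 and 0.0385 m and angle between strainer's own z axis and vertical below 0.05 rad and angle between the x axis of strainer and the x axis of wash_pot, either way round below 0.15 rad and z of splash_lid in the frame of strainer above 0.03 m and contact force between the fingers and splash_lid above 0.5 N), for 0.1 s.
At the end, for the whole second after the job is handed in: Parts in the right halves; strainer seated in the pot (within 6 mm of its axis, 3 mm of its seat height, 3 degrees of level, tabs in the notches) and untouched; splash lid held still by the fingers alone, within 11 degrees of level, its origin at least 90 mm above the strainer's ((y of each of heatsink_stray, heatsink_home in the frame of wash_pot above 0.003 m or y of each of heatsink_stray, heatsink_home in the frame of wash_pot below -0.003 m) and horizontal distance between each of heatsink_stray, heatsink_home, standoff_stray, standoff_home and wash_pot below 0.05 m and z of each of heatsink_stray, heatsink_home, standoff_stray, standoff_home in the frame of wash_pot below 0.03 m and (y of each of standoff_stray, standoff_home in the frame of wash_pot above 0.003 m or y of each of standoff_stray, standoff_home in the frame of wash_pot below -0.003 m) and horizontal distance between strainer and wash_pot below 0.006 m and z of strainer in the frame of wash_pot between 0.033 and 0.0385 m and angle between strainer's own z axis and vertical below 0.05 rad and angle between the x axis of strainer and the x axis of wash_pot, either way round below 0.15 rad and z of splash_lid in the frame of strainer above 0.09 m and angle between splash_lid's own z axis and vertical below 0.2 rad and linear speed of splash_lid below 0.03 m/s and contact force between the fingers and splash_lid above 0.5 N and contact force between each of splash_lid, the fingers and strainer below 0.05 N and contact force between splash_lid and wash_pot below 0.05 N); the arm keeps its last pose, push and grip.
It fails at once if the strainer and the splash lid come apart anywhere but in the pot (distance between splash_lid and strainer above 0.02 m and not (horizontal distance between strainer and wash_pot below 0.006 m and z of strainer in the frame of wash_pot between 0.033 and 0.0385 m and angle between strainer's own z axis and vertical below 0.05 rad and angle between the x axis of strainer and the x axis of wash_pot, either way round below 0.15 rad)).
It fails at once if the freed strainer is lifted or tipped out of its seat (angle between the x axis of splash_lid and the x axis of strainer, either way round above 0.5 rad and not (horizontal distance between strainer and wash_pot below 0.006 m and z of strainer in the frame of wash_pot between 0.033 and 0.0385 m and angle between strainer's own z axis and vertical below 0.05 rad and angle between the x axis of strainer and the x axis of wash_pot, either way round below 0.15 rad)).
It fails at once if a bystander (loupe, spudger, red screwdriver, small pot, black tape or flush cutters) is shifted by more than 3 cm (distance of any of loupe, spudger, screwdriver_red, parts_pot, tape_black, flush_cutters from where it was at the start of the episode above 0.03 m).
It also fails if it takes over 72 s, if anything falls off the work surface, if the arm or the gripper's body presses on something with over 40 N, if the wrist force passes 120 N, or if a joint passes its speed limit or range.

### The arm

A 6-joint arm with a two-finger parallel gripper is mounted at the origin on a cart in front of the work surface, level with it; the furniture and walls round the work are solid. World frame = base frame: x ahead of the robot, y to its left, z up, the work surface at z = 0. Lengths are in m, angles in rad, forces in N, time in s.
With the tool pointing down it reaches from about 0.35 to 0.85 m from the base axis. Payload 8.1 kg.
Tool frame: the origin (TCP) lies on the centre line of the jaws, within the pads' length; the fingertips stand finger_overhang ahead of it and the grasp point (between the pads) lies 2 mm behind it (finger_overhang is the distance from the TCP to the fingertips, in m); z points along the fingers, y is the line along which they close (so a half turn about z gives the same grasp; the last joint's range is limited). The gripper opens to 93 mm and grips with 3 to 60 N. Pads are 15 mm wide; open, the fingers measure 128 mm over their backs; the gripper's body (75 mm by 188 mm) begins 65 mm behind the grasp point.
Start: joints at [-1.38, 0.13, 1.488, -0, 1.523, -0.085], TCP at [0.163, -0.577, 0.236] pointing down, gripper open.
Joint ranges: [-2.96, 2.96], [-0.89, 2.26], [0.02, 2.5], [-1.34, 4.48], [0, 2.73], [-2.66, 2.66]. Speed limits (rad/s): [2.39, 2.39, 2.79, 3.14, 3.14, 3.14].

### API

Orientations are given as a 3x3 rotation matrix whose columns are the frame's x, y, z axes.
In Python, from plant import goto, line_to, goto_joints, open_jaws, clamp, sleep, solve_ik, capture, Unreachable, close_job, read_time_s, read_joint_pos, read_joint_vel, read_joint_torque, read_eef_pos, read_tool_rot, read_ft_force, read_ft_torque, read_finger_gap, read_grip_force, finger_overhang gives the robot as it stands. The module is installed in compiled form; this text tells all that it offers. Calls block until the motion is done:
- goto(position, orientation): joint-space move of the TCP to a pose.
- line_to(position, rotation=None, v=0.15): straight line of the TCP; rotation=None keeps the orientation; v is the mean speed in m/s.
- goto_joints(angles): joint-space move.
- open_jaws() and clamp(squeeze=None): open the fingers fully, or close them until they stop; squeeze is the grip in N (None keeps the last).
- sleep(seconds).
- solve_ik(position, orientation): joint angles nearest the present ones, or None.
- capture(name): name is "side" or "top"; returns a dict with "pixels" (400x640x3 uint8, red, green, blue), "z_map" (400x640 float32, m along the optical axis (not along the pixel's ray), 0 where there is no reading), "intrinsics" (3x3 intrinsics, pixels), "R" (3x3) and "t" (3): a world point X has camera coordinates R X + t. Camera axes: x right, y down, z forward; pixel columns grow to the right and rows downward; lengths in m; the calibration is good to about 2 mm. A picture is of the moment at which its call begins.
A pose or a line that the arm cannot do raises Unreachable and nothing moves.
- close_job(): hands the job in; it is judged then, once.
Readings, each from a call of its own:
- read_time_s(): time.
- read_joint_pos(): joint angles.
- read_joint_vel(): joint speeds.
- read_joint_torque(): joint torques, N m.
- read_eef_pos(): TCP position.
- read_tool_rot(): TCP orientation.
- read_ft_force(): force on the tool from outside, world axes, zero at the start.
- read_ft_torque(): the same for the moment, N m.
- read_finger_gap(): opening from 0.0 (shut) to 1.0 (fully open).
- read_grip_force(): force on a finger pad.
Only numpy, scipy, OpenCV 4.12 (cv2) and the standard library are available. Lean on these libraries where they do the work, as an engineer would, in place of code of your own. Each camera call takes 0.05 s, during which the arm holds its last target. There are 200 camera calls.

## Working session

There is one attempt and no reset: what is moved stays moved. The work goes in short steps, each a Python script; the robot and the scene stay as the last script left them, time stands still between calls to the robot, and variables do not carry over. Pictures are saved under pics/ and viewed, at most 10 in all, crops included, and the job is handed in when it is done.

```bash
mkdir -p pics
cat > h.py <<'E'
import numpy as np, cv2
from plant import *
def cloud(c):
    z=c["z_map"]; K=c["intrinsics"]; v,u=np.mgrid[0:z.shape[0],0:z.shape[1]]
    P=np.stack([(u-K[0,2])/K[0,0]*z,(v-K[1,2])/K[1,1]*z,z],-1)
    return (P-c["t"])@c["R"]
def down(a):
    # tool z down, tool y (closing) along world angle a
    y=np.array([np.cos(a),np.sin(a),0]); z=np.array([0,0,-1.]); return np.stack([np.cross(y,z),y,z],1)
E
python3 - <<'E'
from h import *
print(finger_overhang, read_time_s(), read_tool_rot().round(2).tolist())
for n in("top","side"):
    c=capture(n); cv2.imwrite(f"pics/{n}0.png",c["pixels"][:,:,::-1]); np.savez(f"{n}0.npz",**c)
    print(n,c["intrinsics"].round(1).tolist(),(-c["R"].T@c["t"]).round(3),c["R"].round(2).tolist())
E
```

```text
0.017 0.0 [[0.96, 0.27, -0.0], [0.27, -0.96, 0.0], [0.0, -0.0, -1.0]]
top [[468.1, 0.0, 319.3], [0.0, 468.1, 192.4], [0.0, 0.0, 1.0]] [-0.291  0.348  1.844] [[-0.39, -0.92, 0.01], [-0.8, 0.34, -0.49], [0.45, -0.2, -0.87]]
side [[460.5, 0.0, 323.2], [0.0, 460.5, 197.3], [0.0, 0.0, 1.0]] [0.254 1.451 1.057] [[-0.99, -0.16, -0.02], [-0.06, 0.46, -0.88], [0.15, -0.87, -0.47]]
```

View pics/top0.png

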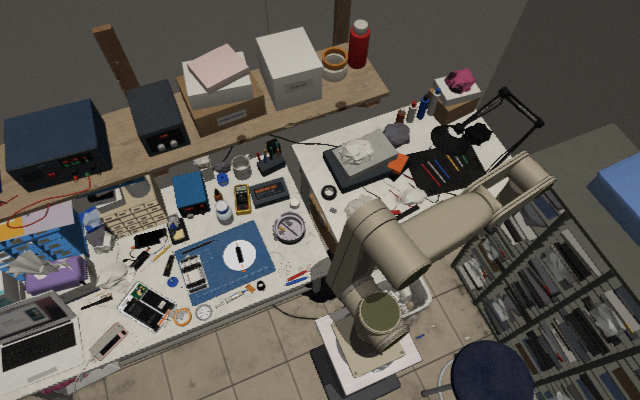

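View pics/side0.png

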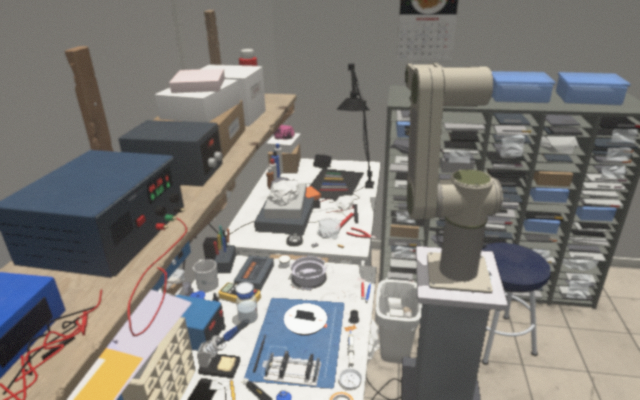

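Top view: pot at (290,228), lid at (239,256), tape at (330,192), a stray near (333,210). Side view: pot at (308,271), lid at (305,318), strays near (314,246) and (340,246). I'll zoom in on both.

Run:
```python
from h import *
t=np.load("top0.npz"); s=np.load("side0.npz")
a=cv2.resize(t["pixels"][180:280,210:370],None,fx=5,fy=5,interpolation=2)
b=cv2.resize(s["pixels"][225:345,260:380],None,fx=5,fy=5,interpolation=2)
cv2.imwrite("pics/za.png",a[:,:,::-1]); cv2.imwrite("pics/zb.png",b[:,:,::-1])
P=cloud(t)
for u,v in[(239,256),(226,258),(252,252),(290,228),(333,210),(330,192),(275,228),(307,228)]: print("top",u,v,P[v,u].round(4))
P=cloud(s)
for u,v in[(314,246),(340,246),(295,240),(308,271),(290,318),(320,322),(305,314)]: print("side",u,v,P[v,u].round(4))
```

```text
top 239 256 [0.4848 0.349  0.0675]
top 226 258 [0.5132 0.4011 0.0307]
top 252 252 [0.4999 0.2937 0.0238]
top 290 228 [0.5498 0.1054 0.0059]
top 333 210 [ 0.5551 -0.1003  0.0126]
top 330 192 [ 0.6534 -0.1296 -0.006 ]
top 275 228 [0.555  0.1694 0.0479]
top 307 228 [ 0.5276  0.0351 -0.0082]
side 314 246 [ 0.5607 -0.0903  0.0035]
side 340 246 [ 0.4565 -0.1122 -0.0018]
side 295 240 [ 0.6511 -0.1388 -0.0064]
side 308 271 [ 0.5548  0.0718 -0.0013]
side 290 318 [0.5596 0.3523 0.0197]
side 320 322 [0.4604 0.3571 0.0199]
side 305 314 [0.5102 0.3486 0.0394]
```

View pics/za.png

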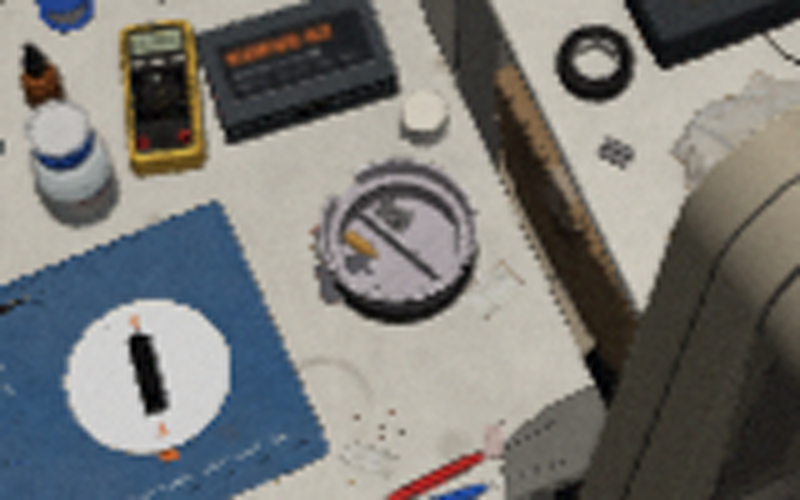

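View pics/zb.png

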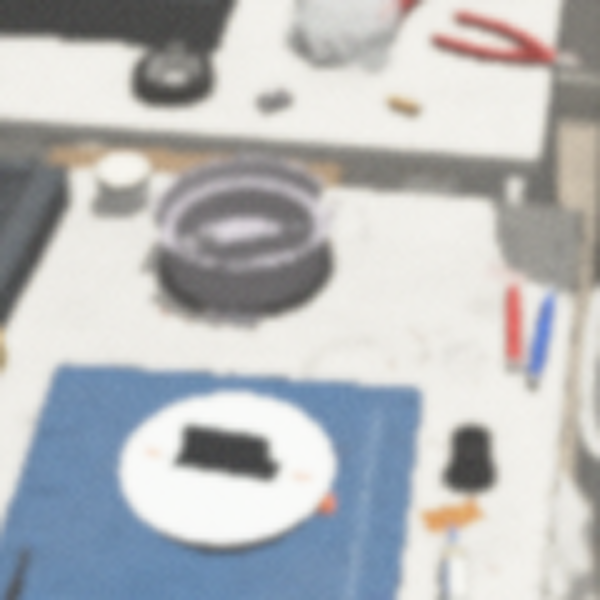

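Top crop: the brass home standoff is at (281.6,228.6) full-image, left/below the divider. The home heatsink is at about (289,223) on the other side, so the pot's +x end is the upper-left end of the divider (282,222)→(297,235.6). The stray heatsink is at top (333.4,210.4) and side (314.5,245). The stray standoff shows in the side view only, at (341,246).

```bash
cat >> h.py <<'E'
def cast(c,uv,z):
    uv=np.atleast_2d(uv).astype(float); K=c["intrinsics"]
    d=np.c_[(uv[:,0]-K[0,2])/K[0,0],(uv[:,1]-K[1,2])/K[1,1],np.ones(len(uv))]@c["R"]
    o=-c["R"].T@c["t"]; return (o+d*((z-o[2])/d[:,2])[:,None])
def circ(p):
    A=np.c_[2*p,np.ones(len(p))]; k=np.ones(len(p),bool)
    for _ in range(6):
        s=np.linalg.lstsq(A[k],(p[k]**2).sum(1),rcond=None)[0]; r=np.sqrt(s[2]+s[:2]@s[:2])
        e=abs(np.hypot(*(p-s[:2]).T)-r); k=e<max(.003,1.5*np.median(e))
    return s[:2],r,k.sum()
def blob(mask,box):
    u0,v0,u1,v1=box; m=np.zeros(mask.shape,np.uint8); m[v0:v1,u0:u1]=mask[v0:v1,u0:u1]
    n,l,st,ce=cv2.connectedComponentsWithStats(m); i=1+np.argmax(st[1:,4]); return (l==i)
def axis(p):
    m=p.mean(0); w,v=np.linalg.eigh(np.cov((p-m).T)); return m,np.arctan2(v[1,1],v[0,1]),2*np.sqrt(3*w[::-1])
E
python3 - <<'E'
from h import *
C={n:dict(np.load(n+"0.npz")) for n in("top","side")}
def px(m): v,u=np.nonzero(m); return np.c_[u,v]
LB={"top":(218,236,260,276),"side":(282,300,332,338)}
HB={"top":(328,205,340,216),"side":(309,240,321,249)}
PB={"top":(270,208,310,248),"side":(288,254,330,292)}
for n,c in C.items():
    im=c["pixels"].astype(int); g=im.sum(2)/3; hsv=cv2.cvtColor(c["pixels"],cv2.COLOR_RGB2HSV).astype(int)
    P=cloud(c)
    # lid
    m=blob((g>150)&(hsv[...,1]<70),LB[n]); ct=max(cv2.findContours(m.astype(np.uint8),0,1)[0],key=len)[:,0]
    hull=cv2.convexHull(ct)[:,0]; print(n,"lid z",np.median(P[...,2][m]).round(4),[circ(cast(c,ct,z)[:,:2]) for z in(.022,.025)])
    f=np.zeros(m.shape,np.uint8); cv2.fillConvexPoly(f,hull.astype(np.int32),1)
    b=blob((g<70)&(f>0),LB[n]); print(" bar",b.sum(),axis(cast(c,px(b),.04)[:,:2]))
    # orange tab
    u0,v0,u1,v1=LB[n]; o=(hsv[...,0]<14)&(hsv[...,1]>110)&(hsv[...,2]>110); sel=px(o); sel=sel[(sel[:,0]>u0-5)&(sel[:,0]<u1+5)&(sel[:,1]>v0)&(sel[:,1]<v1+5)]
    if len(sel):
        print(" tab",[ (q.round(1).tolist()) for q in cast(c,sel,.005)[:,:2]*1000])
    # pot rim by depth
    u0,v0,u1,v1=PB[n]; z=P[...,2]; rm=np.zeros(z.shape,bool); rm[v0:v1,u0:u1]=(abs(z-.052)<.008)[v0:v1,u0:u1]
    p=cast(c,px(rm),.052)[:,:2]; print(" rim",rm.sum(),np.median(P[...,2][rm]),circ(p))
    # heatsink stray
    h=np.zeros(z.shape,bool); u0,v0,u1,v1=HB[n]; h[v0:v1,u0:u1]=(g<125)[v0:v1,u0:u1]; h=blob(h,HB[n]); print(" hs",h.sum(),axis(cast(c,px(h),.008)[:,:2]))
    # home standoff
    u0,v0,u1,v1=PB[n]; y=(hsv[...,0]>10)&(hsv[...,0]<28)&(hsv[...,1]>90); y=blob(y,PB[n]) if y[v0:v1,u0:u1].any() else None
    if y is not None: print(" home so",y.sum(),axis(cast(c,px(y),.010)[:,:2]))
c=C["top"]; d=cast(c,[(282,222.2),(297,235.6)],.027); print("div",d.round(4),np.arctan2(*(d[0]-d[1])[[1,0]]))
print("home hs",cast(c,[(289,223)],.011))
c=C["side"]; hsv=cv2.cvtColor(c["pixels"],cv2.COLOR_RGB2HSV).astype(int)
y=blob((hsv[...,0]>8)&(hsv[...,0]<30)&(hsv[...,1]>70),(334,240,347,250)); print("so",y.sum(),axis(cast(c,px(y),.005)[:,:2]))
# divider line pixels in top
g=C["top"]["pixels"].astype(int).sum(2)//3; print(g[216:244,274:306])
E
```

```text
top lid z 0.0242 [(array([0.51029527, 0.34567546]), np.float64(0.06595735315350798), np.int64(87)), (array([0.50897659, 0.34567911]), np.float64(0.06584877244855732), np.int64(87))]
 bar 67 (array([0.50429028, 0.34707094]), np.float64(3.0426685386384262), array([0.0709332 , 0.01721716]))
 tab [[469.3, 350.1], [448.6, 357.0], [447.0, 353.2], [445.4, 349.4], [444.4, 358.4], [442.8, 354.6], [441.3, 350.8], [439.7, 347.0]]
 rim 114 0.049594475619789274 (array([0.54056252, 0.11024535]), np.float64(0.06468229372721712), np.int64(89))
 hs 27 (array([ 0.55685258, -0.10038223]), np.float64(-2.3833286628785157), array([0.02808151, 0.02160413]))
 home so 16 (array([0.5606864 , 0.14027137]), np.float64(-2.594142981292738), array([0.02953211, 0.01162718]))
side lid z 0.0219 [(array([0.5119877, 0.3455775]), np.float64(0.07086114173789793), np.int64(105)), (array([0.51123857, 0.34878248]), np.float64(0.07065577064332501), np.int64(105))]
 bar 31 (array([0.51176162, 0.35476744]), np.float64(3.0204487837903202), array([0.04375631, 0.01609963]))
 rim 142 0.047764430298768784 (array([0.54118403, 0.11791196]), np.float64(0.06431053809214157), np.int64(97))Traceback (most recent call last):
  File "<stdin>", line 23, in <module>
  File "h.py", line 22, in blob
    n,l,st,ce=cv2.connectedComponentsWithStats(m); i=1+np.argmax(st[1:,4]); return (l==i)
                                                       ~~~~~~~~~^^^^^^^^^^
    return _wrapfunc(a, 'argmax', axis=axis, out=out, **kwds)
    return bound(*args, **kwds)
ValueError: attempt to get argmax of an empty sequence
```

Lid measured at about (0.510, 0.346), axis angle about 3.035. The pot rim fit disagrees between the two views because near-wall pixels bias it, so I'll refine that and finish the strays.

Run:
```python
from h import *
from scipy.optimize import least_squares
C={n:dict(np.load(n+"0.npz")) for n in("top","side")}
def px(m): v,u=np.nonzero(m); return np.c_[u,v]
HB={"top":(328,205,340,216),"side":(308,239,322,250)}
PB={"top":(268,206,312,250),"side":(286,254,332,292)}
for n,c in C.items():
    g=c["pixels"].astype(int).sum(2)/3; P=cloud(c)
    u0,v0,u1,v1=PB[n]; m=blob(P[...,2]>.025,PB[n]).astype(np.uint8)
    o=(-c["R"].T@c["t"])[:2]; res=[]
    for mm in(m,cv2.dilate(m,np.ones((3,3)))):
        p=cast(c,max(cv2.findContours(mm,0,1)[0],key=len)[:,0],.052)[:,:2]; x0=np.array([.541,.112]); w=(o-x0)/np.linalg.norm(o-x0)
        q=p[(p-x0)@w<.005]
        s=least_squares(lambda x:np.hypot(*(q-x).T)-.0665,x0,loss="soft_l1",f_scale=.002); res.append(s.x); print(n,len(q),s.x.round(4),np.median(abs(s.fun)).round(4))
    print(" pot",np.mean(res,0))
    u0,v0,u1,v1=HB[n]; b=np.median(g[v0:v1,u0:u1]); h=np.zeros(g.shape,bool); h[v0:v1,u0:u1]=(g<b-25)[v0:v1,u0:u1]; h=blob(h,HB[n]); print(" hs",b,h.sum(),axis(cast(c,px(h),.007)[:,:2]))
    q=cast(c,px(h),.007)[:,:2].astype(np.float32); r=cv2.minAreaRect(q*1000); print(r)
c=C["side"]; hsv=cv2.cvtColor(c["pixels"],cv2.COLOR_RGB2HSV).astype(int)
print(hsv[242:250,334:348,1]); 
y=blob((hsv[...,1]>60),(334,241,348,250)); print("so",y.sum(),axis(cast(c,px(y),.005)[:,:2]),cloud(c)[...,2][y].mean())
c=C["top"]; d=cast(c,[(282,222.2),(297,235.6)],.027); print("div",d.round(4),np.arctan2(*(d[0]-d[1])[[1,0]]))
P=cloud(c); print("home hs",cast(c,[(289,223)],.011),"bench z",np.median(P[200:206,335:345,2]),np.median(cloud(C["side"])[244:248,325:335,2]))
g=c["pixels"].astype(int).sum(2)//3
for r in g[216:242,276:304]: print(*r)
```

```text
top 46 [0.5388 0.1092] 0.0009
top 50 [0.5449 0.1065] 0.0025
 pot [0.54186247 0.10783235]
 hs 187.5 32 (array([ 0.55844189, -0.1006591 ]), np.float64(-2.604689623399334), array([0.03051734, 0.02366177]))
((558.113037109375, -101.19890594482422), (28.955793380737305, 22.14402198791504), 35.98738479614258)
side 44 [0.5429 0.1179] 0.0016
side 48 [0.5449 0.1091] 0.0016
 pot [0.54392917 0.11351248]
 hs 235.0 33 (array([ 0.56006624, -0.09372001]), np.float64(1.3652410070302101), array([0.03348616, 0.02878525]))
((559.1511840820312, -92.78529357910156), (29.019121170043945, 29.260950088500977), 7.544915199279785)
[[ 7  8  9  9  9 10  9  7  7  7  6  5  7  7]
 [ 7  9 11 15 17 17 15 12 10  9  7  7  6  7]
 [ 7  9 14 30 46 50 39 30 22 14  9  7  7  6]
 [ 7  9 11 36 61 77 73 66 52 32 13  9  7  7]
 [ 7  7  9 21 38 62 78 80 70 44 21  9  7  6]
 [ 6  6  8  9 19 27 36 47 49 34 18  8  6  7]
 [ 6  7  7  6  9  9 15 21 23 20  9  7  6  6]
 [ 7  6  6  6  7  7  9  9 11  9  6  6  6  6]]
so 8 (array([ 0.45563686, -0.10570571]), np.float64(2.8206270703475322), array([0.01975607, 0.01153037])) 0.003130793020112399
[... 2129 characters left out ...]
89 15
82 92 144 165 169 164 164 166 165 165 163 160 159 164 163 161 163 164 162 143 68 86 144 166 153 87 25 32
69 44 106 145 168 165 165 166 164 160 158 161 162 163 159 159 166 165 163 160 147 165 157 153 105 34 20 68
75 20 26 94 172 166 167 165 150 110 158 162 166 159 161 165 161 157 145 160 163 167 159 56 41 19 46 114
90 77 23 25 63 128 138 131 167 171 157 155 159 159 153 160 161 164 147 140 161 62 48 42 28 27 86 157
86 86 76 16 26 38 48 97 133 149 138 130 157 159 155 120 127 172 140 49 41 37 45 26 23 91 176 179
95 117 119 25 15 20 36 42 41 34 49 72 88 92 78 38 39 46 42 45 42 30 13 21 72 147 180 184
182 179 173 123 51 13 11 23 35 43 37 43 38 42 41 42 44 44 39 24 28 20 36 85 148 180 180 176
```

Run:
```python
from h import *
from scipy.optimize import least_squares
C={n:dict(np.load(n+"0.npz")) for n in("top","side")}
for n,c in C.items():
    P=cloud(c).reshape(-1,3); P=P[c["z_map"].ravel()>0]
    d=np.hypot(P[:,0]-.541,P[:,1]-.111); k=(d<.085)
    for lo,hi in((.046,.06),(.015,.044)):
        q=P[k&(P[:,2]>lo)&(P[:,2]<hi)&(d>.057)]
        s=least_squares(lambda x:np.hypot(*(q[:,:2]-x[:2]).T)-x[2],[.541,.111,.065],loss="soft_l1",f_scale=.002); print(n,lo,len(q),s.x.round(4),np.median(abs(s.fun)).round(4))
    d=np.hypot(P[:,0]-.51,P[:,1]-.346); q=P[(d<.085)&(P[:,2]>.016)&(P[:,2]<.033)]; h=cv2.minEnclosingCircle((q[:,:2]*1000).astype(np.float32)); print(" lid",h,q[:,:2].mean(0))
    b=P[(d<.045)&(P[:,2]>.036)]; print(" bar",len(b),b.mean(0).round(4),b[:,2].max())
P=cloud(C["side"]); L=P[92:112,335:372]; L=L[(C["side"]["pixels"][92:112,335:372].sum(2)<150)]; print("lamp",np.median(L,0),L.min(0),L.max(0))
P=cloud(C["top"]); q=P[125:152,430:470]; m=C["top"]["pixels"][125:152,430:470].sum(2)<120; print(np.percentile(q[m],[5,50,95],axis=0))
c=C["side"]; hsv=cv2.cvtColor(c["pixels"],cv2.COLOR_RGB2HSV).astype(float)
v,u=np.mgrid[241:251,334:348]; w=np.clip(hsv[241:251,334:348,1]-12,0,None).ravel(); p=cast(c,np.c_[u.ravel(),v.ravel()],.005)[:,:2]
m=np.average(p,axis=0,weights=w); S=np.cov(p.T,aweights=w); e,V=np.linalg.eigh(S); print("so",m,np.arctan2(*V[::-1,1]),np.sqrt(12*e))
for j in([-1.38,.13,1.488],):pass
```

```text
top 0.046 101 [0.5403 0.1103 0.0641] 0.0017
top 0.015 138 [0.5413 0.1103 0.0611] 0.0021
 lid ((504.9215393066406, 345.3255615234375), 73.54632568359375) [0.50715432 0.34642458]
 bar 44 [0.5046 0.3458 0.0528] 0.06751901908236772
side 0.046 102 [0.5428 0.1137 0.0649] 0.0019
side 0.015 294 [0.5426 0.1118 0.0617] 0.0019
 lid ((511.1378173828125, 347.4966125488281), 70.458984375) [0.50928774 0.3534097 ]
 bar 98 [0.5097 0.3512 0.0455] 0.05595982926387839
lamp [ 0.44721321 -0.50375508  0.51496594] [ 0.39346607 -0.51821048  0.47345692] [ 0.47956137 -0.46584101  0.52642541]
[[ 0.3922362  -0.85626908  0.01571345]
 [ 0.43626386 -0.48181844  0.48844011]
 [ 0.67005835 -0.43723442  0.52888325]]
so [ 0.45467215 -0.10559193] 2.3704059099001085 [0.02014207 0.03134978]
```

Run:
```python
from h import *
R=read_tool_rot(); line_to([.105,-.375,.33],R,v=.3)
c=capture("top"); np.savez("top1.npz",**c)
print(read_time_s(), read_joint_pos().round(2))
cv2.imwrite("pics/t1.png",cv2.resize(c["pixels"][185:265,300:400],None,fx=7,fy=7,interpolation=2)[:,:,::-1])
```

```text
1.0667 [-1.43 -0.47  1.86 -0.    1.76 -0.13]
```

View pics/t1.png

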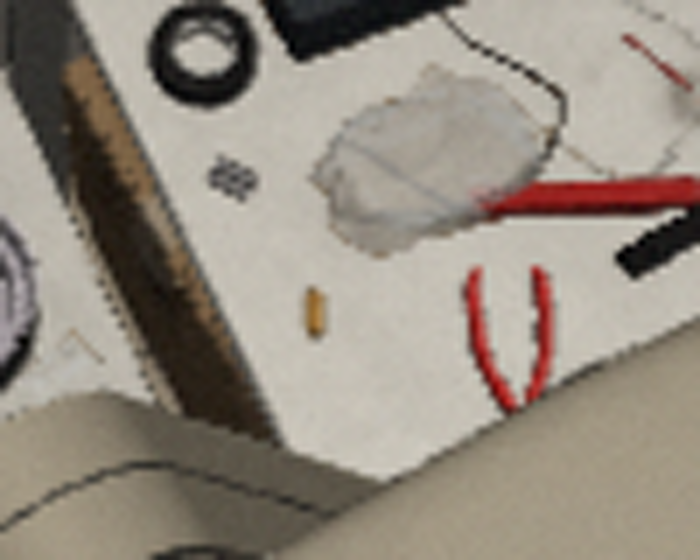

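Standoff at top (345,229.6), axis nearly along the image's vertical. Heatsink at (333.3,210.4), crumpled bag's left edge at (345,210), cutters at (370,230).

Run:
```python
from h import *
c=dict(np.load("top1.npz")); hsv=cv2.cvtColor(c["pixels"],cv2.COLOR_RGB2HSV).astype(int); g=c["pixels"].astype(int).sum(2)/3
y=blob((hsv[...,1]>70)&(hsv[...,0]<30),(340,223,351,237)); v,u=np.nonzero(y); p=cast(c,np.c_[u,v],.006)[:,:2]; print("so",len(u),axis(p),cv2.minAreaRect((p*1000).astype(np.float32)))
h=blob(g<130,(327,204,341,217)); v,u=np.nonzero(h); p=cast(c,np.c_[u,v],.008)[:,:2]; print("hs",len(u),axis(p))
P=cloud(c)
for q in[(346,210),(350,215),(355,210),(360,200),(367,225),(368,230),(377,225),(330,192)]: print(q,P[q[1],q[0]].round(3))
print(g[206:216,328:340].astype(int))
```

```text
so 13 (array([ 0.45321913, -0.10975762]), np.float64(2.744607152075024), array([0.03244412, 0.00771692])) ((454.119140625, -110.35847473144531), (4.340915203094482, 28.63176918029785), 65.4586181640625)
hs 28 (array([ 0.55747724, -0.1003441 ]), np.float64(-2.5688658597886747), array([0.02913514, 0.02217114]))
(346, 210) [ 0.523 -0.147  0.035]
(350, 215) [ 0.498 -0.155  0.026]
(355, 210) [ 0.502 -0.179  0.048]
(360, 200) [ 0.538 -0.221  0.048]
(367, 225) [ 0.434 -0.209  0.004]
(368, 230) [ 0.406 -0.199  0.017]
(377, 225) [ 0.413 -0.245  0.017]
(330, 192) [ 0.653 -0.13  -0.006]
[[185 183 182 180 186 185 185 184 181 180 182 183]
 [183 183 173 126 159 179 184 183 184 183 179 185]
 [182 186 169 113 108  91 157 178 182 183 184 181]
 [186 165  80  68  93 117 109  93 157 182 183 184]
 [180 149  97 112 100  61 101 115 117 180 183 184]
 [184 170  90  95  96 116 103  60 114 185 182 185]
 [188 188 189 169  83  95  99 140 160 183 183 183]
 [188 189 189 188 187 166 101 163 184 184 186 183]
 [189 187 189 190 188 188 188 184 181 184 189 186]
 [188 189 189 186 190 186 187 186 186 187 185 185]]
```

```bash
cat >> h.py <<'E'
POT=np.array([.5415,.112]); PA=.409
def pot2w(x,y): c,s=np.cos(PA),np.sin(PA); return POT+[c*x-s*y,s*x+c*y]
def best(xy,z,a):
    o=[(abs(q[5]),k) for k in(a,a+np.pi) if (q:=solve_ik([*xy,z],down(k))) is not None]
    print("ik",o); return down(min(o)[1])
def pick(xy,a,z,sq):
    R=best(xy,z,a); goto([*xy,.16],R); line_to([*xy,z],R,v=.15); clamp(sq); print("gap mm",read_finger_gap()*93,"grip",read_grip_force()); line_to([*xy,.16],v=.25); print("gap",read_finger_gap()*93,read_time_s())
def drop(xy,a,z):
    R=best(xy,z,a); goto([*xy,.16],R); line_to([*xy,z],R,v=.15); sleep(.3); print("gap",read_finger_gap()*93); open_jaws(); line_to([*xy,.2],v=.3); print(read_time_s())
E
python3 - <<'E'
from h import *
pick([.4535,-.1095],2.745-np.pi/2,.020,15)
if read_finger_gap()*93>5:
    drop(pot2w(-.013,.024),PA+np.pi/2,.073)
    pick([.5575,-.099],.57+np.pi/2,.021,15)
    if read_finger_gap()*93>5: drop(pot2w(-.013,-.024),PA+np.pi/2,.073)
P=[.40,-.1,.25]; goto(P,down(1.57)); print(read_joint_pos().round(2))
for n in("top","side"): np.savez(n+"2.npz",**capture(n))
a=np.load("top2.npz")["pixels"][205:250,265:315]; b=np.load("side2.npz")["pixels"][240:290,285:335]
cv2.imwrite("pics/p2.png",np.hstack([cv2.resize(x,(400,360),interpolation=2) for x in(a,b)])[:,:,::-1])
E
```

```text
ik [(np.float64(1.5210916416796099), 1.1742036732051035), (np.float64(1.620501011910183), 4.315796326794897)]
gap mm 9.937371166219723 grip 14.999775029718876
gap 10.3161072650733 5.825
ik [(np.float64(1.8326242803345665), 1.9797963267948966), (np.float64(1.3089683732552277), 5.1213889803846895)]
gap 10.149250136892029
11.1833
ik [(np.float64(2.4070903415986162), 2.1407963267948964), (np.float64(0.7345023119911769), 5.28238898038469)]
gap mm 15.957019881388593 grip 15.00001072883606
gap 15.918238917651575 15.075
ik [(np.float64(1.917717624937755), 1.9797963267948966), (np.float64(1.2238750286520386), 5.1213889803846895)]
gap 15.737200233916546
18.7333
[-0.37 -0.41  1.95  0.    1.6  -1.94]
```

View pics/p2.png

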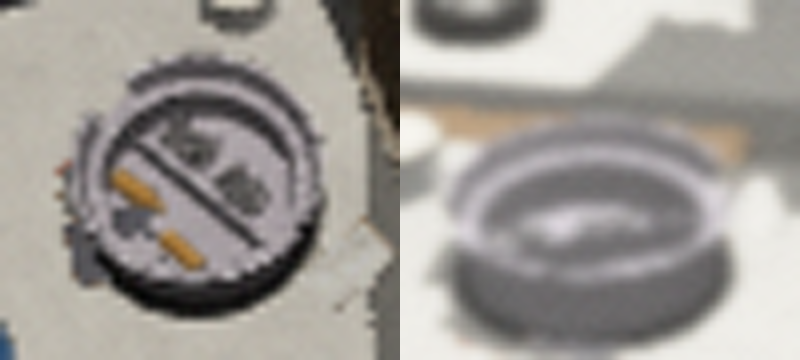

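Both standoffs now lie in the lower-left half and both heatsinks in the upper-right half. The +x notch is the rim break at about top (279,218). Next I refine the divider angle, then grasp the lid and lift it.

Run:
```python
from h import *
c=dict(np.load("top2.npz")); g=c["pixels"].astype(float).sum(2)/3
pts=[]
for r in range(224,235):
    u0=282.9+(r-223.8)*1.2; us=np.arange(int(u0)-3,int(u0)+5); w=np.clip(135-g[r,us],0,None)
    k=us[np.argmax(w)]; k2=np.arange(k-1,k+2); w=np.clip(150-g[r,k2],0,None); pts.append((np.average(k2,weights=w),r))
p=cast(c,pts,.027)[:,:2]; vx,vy,x,y=cv2.fitLine(p.astype(np.float32),cv2.DIST_HUBER,0,.001,.001).ravel()
n=np.array([-vy,vx]); n*=np.sign(n[1]); print("divider ang",np.arctan2(vy,vx),"offset of POT from line",(POT-[x,y])@n,"resid",np.abs((p-[x,y])@n).max())
print(cast(c,[(278.9,218.2)],.052)[0,:2]-POT)
# lid from bar + tab, grasp
L=np.array([.5098,.3460]); a=3.035; zt=.002+.004+.039
R=best(L,zt,a+np.pi/2); print(R.round(3).tolist())
goto([*L,.18],R); line_to([*L,zt],R,v=.12); print(read_ft_force().round(1)); clamp(40); print("gap",read_finger_gap()*93,read_grip_force(),read_ft_force().round(1))
line_to([*L,zt+.13],v=.1); print("gap",read_finger_gap()*93,read_ft_force().round(2),read_ft_torque().round(2),read_time_s())
for m in("top","side"): np.savez(m+"3.npz",**capture(m))
aa=np.load("top3.npz")["pixels"][215:275,205:275]; b=np.load("side3.npz")["pixels"][250:330,260:350]
cv2.imwrite("pics/p3.png",np.hstack([cv2.resize(x,(400,350),interpolation=2) for x in(aa,b)])[:,:,::-1])
```

```text
divider ang 0.44725743 offset of POT from line -0.002692541029260792 resid 0.0005246853075545973
[0.04848355 0.02637184]
ik [(np.float64(2.190478720091174), 4.605796326794897), (np.float64(0.9511139334986192), 7.74738898038469)]
[[-0.994, 0.106, 0.0], [0.106, 0.994, 0.0], [0.0, 0.0, -1.0]]
[ 0.2 -0.1  0.4]
gap 11.739718297234429 39.97253894805908 [ 0.7 -0.6 -0.2]
gap 11.747369778246675 [-0.56 -0.39 -2.59] [ 0.06 -0.11  0.  ] 27.15
```

View pics/p3.png

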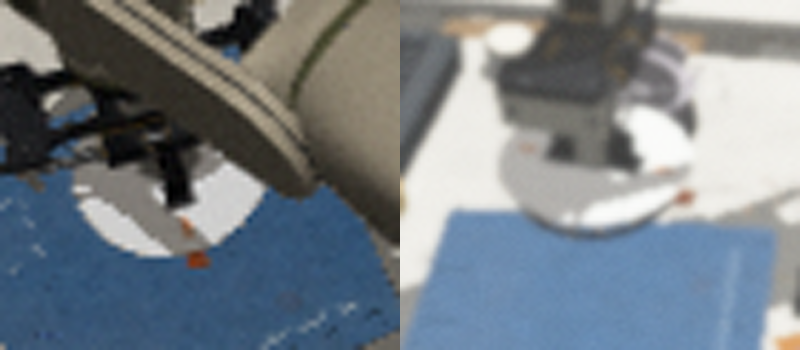

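Held level: the top view shows the lid with the strainer's tab at about (239,260), and the side view shows it hanging flat. Next I measure the lid centre against the TCP from the visible arc and check the wrist range for the turn.

```bash
sed -i 's/^POT=.*/POT=np.array([.541,.1125]); PA=.44/' h.py
python3 - <<'E'
from h import *
from scipy.optimize import least_squares
c=dict(np.load("top3.npz")); im=c["pixels"].astype(int); hsv=cv2.cvtColor(c["pixels"],cv2.COLOR_RGB2HSV).astype(int)
e=read_eef_pos(); z=e[2]-.039+.015
m=blob((hsv[...,1]<60)&(hsv[...,2]>90),(215,240,252,262)); ct=max(cv2.findContours(m.astype(np.uint8),0,1)[0],key=len)[:,0].astype(float)
ct=ct[ct[:,1]>246]; q=cast(c,ct,z)[:,:2]; d=q-e[:2]; k=np.hypot(*d.T)>.058; q=q[k]
for r in(.068,.066):
    s=least_squares(lambda x:np.hypot(*(q-x).T)-r,e[:2],loss="soft_l1",f_scale=.001); print(len(q),"lid-tcp",(s.x-e[:2]).round(4),np.abs(s.fun).round(4).tolist())
o=(hsv[...,0]<14)&(hsv[...,1]>120); o=blob(o,(232,257,246,266)); v,u=np.nonzero(o); print("tab",len(u),((cast(c,np.c_[u,v],e[2]-.039-.006)[:,:2]-e[:2])*1000).round(1).tolist())
c=dict(np.load("side3.npz")); hsv=cv2.cvtColor(c["pixels"],cv2.COLOR_RGB2HSV).astype(int)
o=blob((hsv[...,0]<14)&(hsv[...,1]>100),(325,286,345,302)); v,u=np.nonzero(o); print("side tab",len(u),((cast(c,np.c_[u,v],e[2]-.039-.006)[:,:2]-e[:2])*1000).round(1).tolist())
for k in(7.7474+.547,7.7474+.547-np.pi):
    for dk in(0,.87):
        for zz in(.08,.22):
            j=solve_ik([*POT,zz],down(k+dk)); print(k,dk,zz,None if j is None else j.round(2))
E
```

```text
39 lid-tcp [0.0025 0.0006] [0.0021, 0.0005, 0.0027, 0.0024, 0.0009, 0.0001, 0.0006, 0.0005, 0.0001, 0.0012, 0.0007, 0.0011, 0.0004, 0.0016, 0.0012, 0.0005, 0.0001, 0.0005, 0.0006, 0.0005, 0.0002, 0.0003, 0.001, 0.0021, 0.0009, 0.0005, 0.002, 0.0, 0.002, 0.0006, 0.0004, 0.001, 0.0018, 0.0011, 0.0008, 0.0, 0.0012, 0.0008, 0.0011]
39 lid-tcp [0.0002 0.0014] [0.0035, 0.0007, 0.0016, 0.0033, 0.0017, 0.0005, 0.0001, 0.0002, 0.0002, 0.0012, 0.0008, 0.001, 0.0005, 0.0018, 0.0009, 0.0001, 0.0005, 0.0008, 0.001, 0.0009, 0.0006, 0.0001, 0.0007, 0.0024, 0.0012, 0.0002, 0.0018, 0.0001, 0.0019, 0.0006, 0.0003, 0.0007, 0.0022, 0.0007, 0.0002, 0.0007, 0.0021, 0.0002, 0.0023]
tab 8 [[-57.8, 9.5], [-59.4, 5.9], [-61.8, 10.8], [-63.3, 7.2], [-64.8, 3.6], [-65.7, 12.1], [-67.3, 8.5], [-68.8, 4.9]]Traceback (most recent call last):
  File "<stdin>", line 11, in <module>
  File "h.py", line 22, in blob
    n,l,st,ce=cv2.connectedComponentsWithStats(m); i=1+np.argmax(st[1:,4]); return (l==i)
                                                       ~~~~~~~~~^^^^^^^^^^
    return _wrapfunc(a, 'argmax', axis=axis, out=out, **kwds)
    return bound(*args, **kwds)
ValueError: attempt to get argmax of an empty sequence
```

Run:
```python
from h import *
T=POT-[.0009,.0005]; ok=None
for k in(7.7474+PA+.107,7.7474+PA+.107-np.pi):
    J=[solve_ik([*T,zz],down(k+dk)) for dk in(0,.5,.87,.95) for zz in(.08,.22)]
    print(k,[None if j is None else j.round(2).tolist() for j in J][::3])
    if ok is None and all(j is not None for j in J): ok=k
print(ok,read_joint_pos().round(2)); np.save("k.npy",ok)
goto([*T,.2],down(ok)); line_to([*T,.108],v=.12); sleep(.2)
print(read_eef_pos().round(4),read_ft_force().round(2),read_finger_gap()*93,read_time_s())
for m in("top","side"): np.savez(m+"4.npz",**capture(m))
aa=np.load("top4.npz")["pixels"][195:255,255:325]; b=np.load("side4.npz")["pixels"][225:305,265:355]
cv2.imwrite("pics/p4.png",np.hstack([cv2.resize(x,(400,350),interpolation=2) for x in(aa,b)])[:,:,::-1])
```

```text
8.2944 [[0.11, 0.13, 1.78, -0.0, 1.23, -1.9], [0.11, 0.01, 1.65, -0.0, 1.49, -2.4], None]
5.152807346410206 [[0.11, 0.13, 1.78, -0.0, 1.23, 1.24], [0.11, 0.01, 1.65, -0.0, 1.49, 0.74], [0.11, 0.13, 1.78, -0.0, 1.23, 0.29]]
5.152807346410206 [ 0.51  0.21  1.51 -0.    1.42 -0.95]
[0.5409 0.1121 0.1091] [ 0.62  0.04 -3.3 ] 11.80221103859334 30.2583
```

View pics/p4.png

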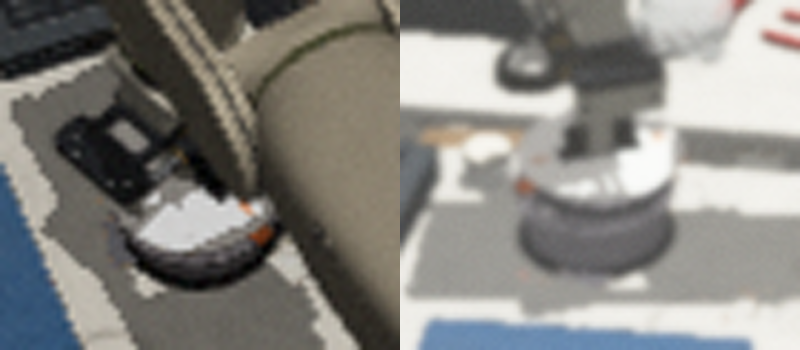

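Top and side views show the pair centred above the pot, the -x tab at top (301,235) and the +x tab at side (293,268), both in line with the notches. Lowering in small steps with force monitoring.

Run:
```python
from h import *
T=POT-[.0009,.0005]; z=.108
while z>.072:
    z-=.0015; line_to([*T,z],v=.03); f=read_ft_force(); e=read_eef_pos()
    if z<.098: print(round(z,4),(e*1e3).round(1),f.round(1))
    if f[2]>5 or np.hypot(*f[:2])>12: break
print(read_finger_gap()*93,read_time_s())
for m in("top","side"): np.savez(m+"5.npz",**capture(m))
aa=np.load("top5.npz")["pixels"][195:255,255:325]; b=np.load("side5.npz")["pixels"][225:305,265:355]
cv2.imwrite("pics/p5.png",np.hstack([cv2.resize(x,(400,350),interpolation=2) for x in(aa,b)])[:,:,::-1])
```

```text
0.0975 [540.  112.   97.4] [-0.6 -0.5 -2.9]
0.096 [540.1 112.   96. ] [ 0.5 -0.3 -1.8]
0.0945 [540.1 112.   94.4] [ 0.5  0.3 -2.1]
0.093 [540.4 112.   93.3] [ 0.2 -0.5  0.4]
0.0915 [540.9 112.1  92.5] [ 0.4 -0.8  4.1]
0.09 [541.5 112.2  91.6] [0.5 0.6 7. ]
11.639659003673172 33.3583
```

View pics/p5.png

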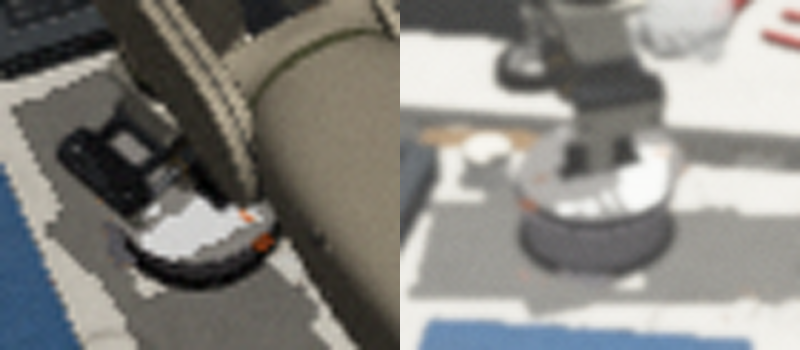

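Contact came at TCP z≈0.095, about 13 mm too high, so a tab is sitting on the rim. I'll lift 12 mm and find the notch directions by unwrapping the rim ring in the earlier images.

Run:
```python
from h import *
T=POT-[.0009,.0005]; line_to([*T,.108],v=.08); print(read_ft_force().round(1),read_finger_gap()*93,read_time_s())
def proj(c,X): q=X@c["R"].T+c["t"]; k=c["intrinsics"]; return np.c_[q[:,0]/q[:,2]*k[0,0]+k[0,2],q[:,1]/q[:,2]*k[1,1]+k[1,2]].astype(np.float32)
for n in("top2","side2"):
    c=dict(np.load(n+".npz")); g=(c["pixels"].astype(np.float32).sum(2)/3); Z=cloud(c)[...,2].astype(np.float32)
    for lab,a0 in(("+x",PA),("-x",PA+np.pi)):
        A=a0+np.arange(-.56,.57,.08)
        print(n,lab,"off(rad)",*[f"{x:5.2f}" for x in A-a0])
        for r in(.060,.063,.065,.067):
            X=np.c_[POT[0]+r*np.cos(A),POT[1]+r*np.sin(A),np.full(len(A),.051)]; uv=proj(c,X)
            b=cv2.remap(g,uv[:,0],uv[:,1],cv2.INTER_LINEAR).ravel(); z=cv2.remap(Z,uv[:,0],uv[:,1],cv2.INTER_NEAREST).ravel()
            print("  r",r,"g",*b.astype(int),"| z",*(z*1000).astype(int))
c=dict(np.load("top5.npz")); hsv=cv2.cvtColor(c["pixels"],cv2.COLOR_RGB2HSV).astype(int)
o=blob((hsv[...,0]<14)&(hsv[...,1]>110),(294,230,308,243)); v,u=np.nonzero(o); p=cast(c,np.c_[u,v],.052)[:,:2]-POT; print("tab-x",len(u),p.mean(0).round(4),np.arctan2(p[:,1].mean(),p[:,0].mean())+np.pi)
c=dict(np.load("side5.npz")); hsv=cv2.cvtColor(c["pixels"],cv2.COLOR_RGB2HSV).astype(int)
o=blob((hsv[...,0]<14)&(hsv[...,1]>75),(280,266,298,278)); v,u=np.nonzero(o); p=cast(c,np.c_[u,v],.052)[:,:2]-POT; print("tab+x",len(u),p.mean(0).round(4),np.arctan2(p[:,1].mean(),p[:,0].mean()))
```

```text
[-0.4 -0.6 -3.1] 11.985177791898264 33.8333
top2 +x off(rad) -0.56 -0.48 -0.40 -0.32 -0.24 -0.16 -0.08  0.00  0.08  0.16  0.24  0.32  0.40  0.48  0.56
  r 0.06 g 83 83 81 86 97 154 173 175 178 148 125 92 99 93 101 | z 47 40 48 47 42 -1 1 1 1 -2 43 47 36 40 46
  r 0.063 g 89 105 106 111 121 167 180 178 178 158 130 129 121 122 139 | z 45 53 48 48 42 -3 -6 3 -7 -2 50 51 45 67 51
  r 0.065 g 123 126 143 140 149 169 180 178 177 163 145 153 139 148 156 | z 45 53 54 48 54 -3 -6 3 -1 0 5 51 0 67 51
  r 0.067 g 152 141 175 164 164 173 179 178 177 169 152 167 152 160 167 | z 55 53 54 -5 2 -3 1 1 -1 0 5 0 0 67 3
top2 -x off(rad) -0.56 -0.48 -0.40 -0.32 -0.24 -0.16 -0.08  0.00  0.08  0.16  0.24  0.32  0.40  0.48  0.56
  r 0.06 g 157 157 147 161 158 155 149 164 159 151 151 151 164 151 158 | z 37 28 42 36 11 38 33 37 35 40 42 36 32 33 34
  r 0.063 g 150 152 132 160 161 158 154 157 156 135 124 137 149 142 136 | z 50 54 54 59 50 38 37 33 35 40 31 36 32 31 34
  r 0.065 g 119 147 95 156 123 147 146 144 138 107 95 117 129 136 118 | z 53 54 44 59 50 53 37 33 42 36 31 53 32 43 45
  r 0.067 g 71 105 55 10
[... 682 characters left out ...]
2 -x off(rad) -0.56 -0.48 -0.40 -0.32 -0.24 -0.16 -0.08  0.00  0.08  0.16  0.24  0.32  0.40  0.48  0.56
  r 0.06 g 209 209 207 202 195 184 169 158 149 150 153 154 151 146 148 | z 31 35 29 48 48 -2 -2 -4 43 45 50 50 47 47 51
  r 0.063 g 218 215 211 204 194 180 165 158 155 156 162 164 162 156 153 | z 51 49 48 48 48 2 -5 1 -4 -294 48 52 52 -294 45
  r 0.065 g 223 222 219 212 199 182 167 158 155 157 163 166 165 160 155 | z 51 2 46 46 52 -3 -7 1 -294 -294 -288 -299 52 -294 -291
  r 0.067 g 228 228 225 219 209 189 170 156 154 155 162 165 163 159 155 | z 3 2 46 46 52 -3 -7 -8 -294 -294 -288 -299 -290 -294 -291
tab-x 10 [-0.0637 -0.0281] 0.41606436077298525
tab+x 4 [0.0497 0.0386] 0.6602430402870901
```

Rim unwrapping: the top view puts the +x notch at +0.00 rad and the -x notch at +0.08, while the tab sits at −0.02. That means rotating about +0.045 and shifting about 2 mm toward −n. I'll retry with a short guarded search around that.

Run:
```python
from h import *
k=float(np.load("k.npy")); T0=POT-[.0009,.0005]; n=np.array([-.43,.90]); sx=np.array([.9,.43])
ok=False
for dth,dn,dx in[(.045,-.002,0),(.08,-.002,0),(.06,0,0),(.045,-.004,0),(.09,-.0045,0),(.02,.002,0),(.08,.002,0)]:
    T=T0+dn*n+dx*sx; R=down(k+dth); line_to([*T,.104],R,v=.06); f0=read_ft_force()[2]
    for z in(.099,.0965,.0945,.0925,.0905,.0885,.0865):
        line_to([*T,z],R,v=.05); f=read_ft_force()
        if f[2]-f0>5.5: break
    print((dth,dn,dx),z,(read_eef_pos()*1e3).round(1),f.round(1),read_ft_torque().round(2),round(read_time_s(),1))
    if f[2]-f0<=5.5 and z<.087: ok=True; break
    if read_time_s()>45: break
np.save("fit.npy",[dth,*T]); print(ok,read_finger_gap()*93)
if ok:
    while z>.074:
        z-=.0015; line_to([*T,z],R,v=.04); f=read_ft_force(); print(round(z,4),(read_eef_pos()*1e3).round(1),f.round(1))
        if f[2]>6: break
for m in("top","side"): np.savez(m+"6.npz",**capture(m))
aa=np.load("top6.npz")["pixels"][195:255,255:325]; b=np.load("side6.npz")["pixels"][225:305,265:355]
cv2.imwrite("pics/p6.png",np.hstack([cv2.resize(x,(400,350),interpolation=2) for x in(aa,b)])[:,:,::-1]); print(read_time_s())
```

```text
(0.045, -0.002, 0) 0.0865 [540.9 110.2  86.3] [-0.2  0.6 -3. ] [-0.   -0.02  0.01] 35.8
True 11.265735341124836
0.085 [540.9 110.2  84.9] [-0.4 -0.4 -2. ]
0.0835 [541.  110.2  83.4] [-0.4  0.1 -2. ]
0.082 [540.9 110.2  81.9] [-0.7 -0.4 -3.1]
0.0805 [541.1 110.2  80.5] [-0.7  0.6 -2. ]
0.079 [541.  110.2  79. ] [ 2.8 -0.6 -2.7]
0.0775 [541.1 110.2  78.3] [-2.9 -0.2  5.6]
0.076 [541.2 110.2  77.4] [-6.8 -1.7 11. ]
37.6833
```

Seated at TCP z≈0.0785, as predicted. Easing the press, then turning anticlockwise in steps.

Run:
```python
from h import *
k=float(np.load("k.npy")); dth,x,y,_=np.load("fit.npy"); T=[x,y]
line_to([*T,.0782],v=.03); sleep(.4); print(read_ft_force().round(1),read_ft_torque().round(2),(read_eef_pos()*1e3).round(1))
for d in np.linspace(.115,.92,8):
    goto([*T,.0782],down(k+dth+d)); print(round(d,2),read_ft_force().round(1),read_ft_torque().round(2),(read_eef_pos()*1e3).round(1),read_finger_gap()*93)
    if abs(read_ft_torque()[2])>2.5: print("blocked"); break
print(read_time_s(),read_joint_pos().round(2))
```

```text
Traceback (most recent call last):
ValueError: not enough values to unpack (expected 4, got 3)
```

Run:
```python
from h import *
k=float(np.load("k.npy")); dth,x,y=np.load("fit.npy"); T=[x,y]
line_to([*T,.0782],v=.03); sleep(.4); print(read_ft_force().round(1),read_ft_torque().round(2),(read_eef_pos()*1e3).round(1))
for d in np.linspace(.115,.92,8):
    goto([*T,.0782],down(k+dth+d)); print(round(d,2),read_ft_force().round(1),read_ft_torque().round(2),(read_eef_pos()*1e3).round(1),read_finger_gap()*93)
    if abs(read_ft_torque()[2])>2.5: print("blocked"); break
print(read_time_s(),read_joint_pos().round(2))
```

```text
[ 0.3 -0.4 -2.2] [-0.13 -0.08 -0.01] [540.8 110.1  78. ]
0.12 [ 0.2  0.1 -2.7] [ 0.06 -0.34 -0.02] [541.2 110.3  78.3] 11.683285434683507
0.23 [ 3.4 -0.4 -1.7] [ 0.06 -0.64  0.03] [541.4 110.3  78.5] 12.044017225590485
0.34 [ 3.7  1.  -0.8] [ 0.12 -0.69 -0.01] [541.4 110.3  78.5] 11.55338091910972
0.46 [ 1.3 -0.5 -1.2] [ 0.21 -0.46  0.03] [540.9 110.4  78.3] 11.05792749962142
0.58 [ 0.4  0.7 -1.1] [ 0.16 -0.13 -0.03] [540.4 110.3  77.9] 11.680737799348949
0.69 [ 0.8  0.2 -2.5] [ 0.11 -0.22  0.02] [540.6 110.3  78. ] 11.757968362919184
0.8 [ 0.2 -0.3 -1.7] [ 0.01 -0.13  0.02] [540.7 110.2  78. ] 11.51871401122272
0.92 [-0.2 -0.1 -1.6] [-0.03 -0.07  0.02] [540.7 110.2  78. ] 11.6328064083374
40.3333 [ 0.11  0.14  1.78 -0.    1.23  0.28]
```

Run:
```python
from h import *
_,x,y=np.load("fit.npy"); T=[x,y]
for z in(.0800,.0825,.085,.09,.10): line_to([*T,z],v=.03); sleep(.1); print(z,np.mean([read_ft_force() for _ in range(3)],0).round(1))
line_to([*T,.215],v=.1); sleep(.6)
print(np.mean([(sleep(.05),read_ft_force()[2])[1] for _ in range(10)]),read_finger_gap()*93,read_grip_force(),read_eef_pos().round(4),read_time_s())
for m in("top","side"): np.savez(m+"7.npz",**capture(m))
aa=np.load("top7.npz")["pixels"][180:255,245:325]; b=np.load("side7.npz")["pixels"][205:295,265:355]
cv2.imwrite("pics/p7.png",np.hstack([cv2.resize(x,(400,375),interpolation=2) for x in(aa,b)])[:,:,::-1])
```

```text
0.08 [ 0.7 -0.1 -0.8]
0.0825 [-0.1  0.1 -2. ]
0.085 [ 0.1  0.2 -1.5]
0.09 [ 0.2 -0.4 -3.1]
0.1 [-0.5 -0.3 -1.1]
-1.6506198950374333 11.386844763340187 39.99958276748657 [0.541  0.1102 0.215 ] 44.7833
```

View pics/p7.png

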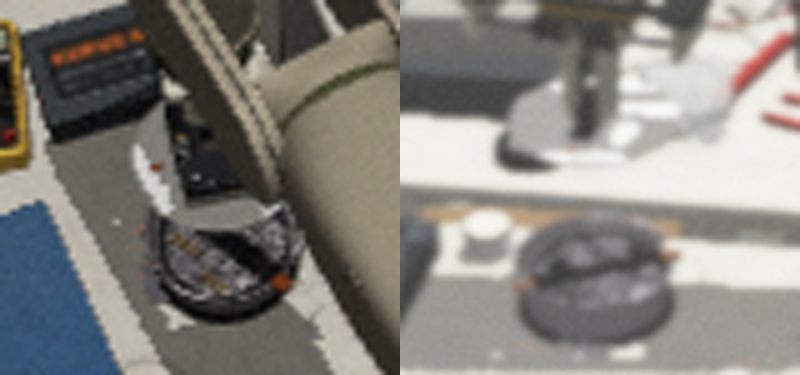

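The strainer is seated with its tabs in both notches (side view about (293,273) and (325,266)). The lid alone is held level about 14 cm above it, and the measured load of 1.65 N fits the lid alone. Handing in.

```bash
python3 -c "
from plant import *
print(close_job())"
```

```text
the job is handed in; nothing more can be done
None
```

The job is handed in (no verdict came back): both stray parts are in their halves of the pot, the strainer sits level with its tabs in the notches, and the arm is holding the splash lid level about 14 cm above it, at about 45 s of the 72 s allowed.

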